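# Seat the proud sample vial and start the sampler

### The arm

A 6-joint arm with a two-finger parallel gripper is mounted at the origin on the work surface. World frame = base frame: x ahead of the robot, y to its left, z up, the work surface at z = 0. Lengths are in m, angles in degrees, forces in N, time in s.
With the tool pointing down it reaches from about 0.35 to 0.875 m from the base axis. Payload 4.2 kg.
Tool frame: the origin (TCP) lies on the mounting face of the last link; the fingertips stand 182 mm ahead of it and the grasp point (between the pads) lies 164 mm ahead of it (r.tcp_to_grasp is the distance from the TCP to the grasp point, in m); z points along the fingers, y is the line along which they close (so a half turn about z gives the same grasp; the last joint's range is limited). The gripper opens to 87 mm and grips with 3 to 60 N. Pads are 19 mm wide; open, the fingers measure 117 mm over their backs; the gripper's body (75 mm by 190 mm) begins 51 mm behind the grasp point.
Start: joints at [-59.209, 22.042, 0.453, 0, -68.411, -14.817], TCP at [0.172, -0.601, 0.405] pointing down, gripper open.
Joint ranges: [-179.83, 179.83], [-69.29, 118.12], [-61.27, 80.66], [-181.25, 117.63], [-171.15, -9.14], [-177.46, 177.46]. Speed limits (degrees/s): [159.86, 159.86, 180, 180, 180, 180].

### API

Orientations are given as a 3x3 rotation matrix whose columns are the frame's x, y, z axes.
In Python, from station import sense, eyes, r gives the robot as it stands.
- The arm moves only by the tool jog_arm, never from a script. Its argument "increments" is a list of rows, each a list of 4 numbers: the shift along the tool's x, y, z normalised to -1 to 1, where 1 is 0.02 m, then the turn about the tool's z normalised to -1 to 1, where 1 is 0.08 rad. A call has 1 to 10 rows; each row shifts and turns the commanded pose from where the row before left it, along the tool's axes as they then stand; what a row does not reach is not made up. A row lasts 1/10 s, in which the tool goes at most 50 mm and 8.59 degrees, less where a joint would pass 70% of its speed; a pose out of reach is approached as far as the arm can. A call with a number of a shift or a turn outside -1 to 1 is refused whole. A call with a gripper value outside its range is refused whole. "grip" is the finger opening in mm, from 0 to 87, set as the call begins (left out, the last holds). The fingers move at their own pace and stop on an object; the grip force is fixed at half the most. Time passes only in rows, so rows that do not move let the fingers close. It gives the time, the measured TCP pose, the force, the opening and the grip force at its end, in the units of the state.
- sense(): the state, without advancing time (a new reading comes with each control period).
- eyes.capture(name): name is "scene" or "top"; returns the picture (400x640x3 uint8, blue, green, red); there is no depth.
- eyes.get_calibration(name): a dict with "camera_matrix" (3x3 intrinsics, pixels), "R" (3x3) and "t" (3): a world point X has camera coordinates R X + t. Camera axes: x right, y down, z forward; pixel columns grow to the right and rows downward; lengths in m; the calibration is good to about 2 mm. A picture is of the moment at which its call begins. get_calibration takes no time and is no camera call.
- r.finish_job(): hands the job in; it is judged then, once.
Trained networks look in the newest picture that a camera, given by its name, has taken for a name from the list of things; names that differ only in an ending like _2 or _b are one class to them, and where a whole thing is asked for, a point or a joint stands for the part that bears it (a point fixed in the world has none). Each returns a list of dicts, best first, with "conf" (0 to 1); they miss things now and then, are a little off and sometimes report something else, mostly with a low value. They report only what shows in the picture. A call takes as long as a camera call. They do not tell look-alikes from the thing itself.
- eyes.spot_in(camera, name): "centre" ([x, y, z] in m, in world coordinates, good to about 4 mm: the middle of the surface that is visible of it).
- eyes.outline_of(camera, name): "mask" (400x640 bool, what is visible of it).
The state is a dict: "time_s": time; "joints": joint angles; "joint_velocities": joint speeds; "effort": joint torques, N m; "tcp_pos": TCP position; "ee_rot": TCP orientation; "wrist_force": force on the tool from outside, world axes, zero at the start; "moment": the same for the moment, N m; "gripper_width": opening from 0.0 (shut) to 1.0 (fully open); "gripper_force": force on a finger pad.
Only numpy, scipy, OpenCV 4.12 (cv2) and the standard library are available. Lean on these libraries where they do the work, as an engineer would, in place of code of your own. Each camera call takes 0.05 s, during which the arm holds its last target. There are 200 camera calls.

### The job

One vial in the blue rack stands higher than the others: with the fingertips press it gently down until it is fully home, level with the rest. Then press the long bar-shaped start key on the key pod fully down, gently, and let it come up again. Do not press the start key before the vial is home, do not lift anything, and leave the other vials, the other keys and everything else on the bench alone.

Things in the scene. Friction and masses are not known exactly. Their poses are not given: they have to be found in the camera images.
- proud_cap (a point): Centre of the flat top of the crimp cap (silver, 21.6 mm across) of the proud vial, the one standing highest in the rack. At the start it is 104 to 110 mm above the bench; fully home, 85 mm, level with the other five, where it stops dead.
- proud_vial: The proud vial: glass headspace vial, 23 mm diameter, 75 mm tall; origin at the centre of its underside, z up. Its socket grips it: it slides straight down against about 4 N and stays where it is left.
- rack: Blue vial rack fixed to the bench, block 104 mm (its x) by 152 mm (its y) by 40 mm high, origin at the centre of its underside, z up. Six sockets at x = -24 or +24 mm and y = -48, 0 or +48 mm; socket floor 10 mm above the bench. Any socket may hold the proud vial.
- pod: White key pod with a black face fixed to the bench, 92 mm (its x) by 216 mm (its y) by 40 mm high, origin at the centre of its underside, z up. Four grey keys stand in a row along its y, at y = -75, -25, +25, +75 mm, in any order. Rack and pod may swap left and right sides.
- start_key_top (a point): Centre of the flat top of the start key: the long narrow bar key, 48 mm (pod's x) by 20 mm (pod's y). Up, its top is 54 mm above the bench. Sprung, it moves 5 mm down to its stop, taking about 1.2 N to begin and 4.2 N fully down, and rises again when let go.
- square_key_top (a point): Centre of the top of the square key, 28 by 28 mm; 54 mm above the bench when up, sprung like the start key. To be left alone.
- round_key_top (a point): Centre of the top of the larger round key, 30 mm diameter; 54 mm above the bench when up, sprung like the start key. To be left alone.
- small_key_top (a point): Centre of the top of the small round key, 18 mm diameter; 54 mm above the bench when up, sprung like the start key. To be left alone.
- vial1: A vial already fully home in the rack, loose in its socket; same shape as the proud vial (23 mm diameter, 75 mm tall, top 85 mm above the bench), origin at the centre of its underside. To be left alone.
- vial2: A vial already fully home in the rack, loose in its socket; same shape as the proud vial (23 mm diameter, 75 mm tall, top 85 mm above the bench), origin at the centre of its underside. To be left alone.
- vial3: A vial already fully home in the rack, loose in its socket; same shape as the proud vial (23 mm diameter, 75 mm tall, top 85 mm above the bench), origin at the centre of its underside. To be left alone.
- vial4: A vial already fully home in the rack, loose in its socket; same shape as the proud vial (23 mm diameter, 75 mm tall, top 85 mm above the bench), origin at the centre of its underside. To be left alone.
- vial5: A vial already fully home in the rack, loose in its socket; same shape as the proud vial (23 mm diameter, 75 mm tall, top 85 mm above the bench), origin at the centre of its underside. To be left alone.
- spare_vial: A loose spare vial of the same kind standing on the bench between rack and pod (23 mm diameter, 75 mm tall); origin at the centre of its underside. To be left alone.
- reagent: Loose amber reagent bottle, 66 mm diameter, 150 mm tall, beyond rack and pod; origin at the centre of its underside. To be left alone.
- beaker: Loose empty glass beaker, 68 mm across the rim, 85 mm tall, far left; origin at the centre of its underside. To be left alone.
Not all that is in view belongs to the job. Leave any red look-alike of the pod alone.

How it is judged (in metres and radians):
On the way, in this order (a step that is already met when the one before it is completed fails the run):
1. the proud vial is pressed home, its cap level with the others (z of proud_cap in the frame of rack below 0.0875 m), for 0.2 s.
2. the bar-shaped start key is pressed down (z of start_key_top in the frame of pod below 0.0505 m), for 0.05 s.
At the end, for the whole second after the job is handed in: The proud vial's cap is no more than 2.5 mm above its fully home height (85 mm), all four keys are up again (within 1.5 mm), the five other vials are within 6 mm and the spare vial, bottle and beaker within 10 mm of where they began, all upright (0.15 rad) (z of proud_cap in the frame of rack below 0.0875 m and distance of each of vial1, vial2, vial3, vial4, vial5 from where it was at the start of the episode below 0.006 m and distance of each of spare_vial, reagent, beaker from where it was at the start of the episode below 0.01 m and angle between each of vial1, vial2, vial3, vial4, vial5, spare_vial, reagent, beaker's own z axis and vertical below 0.15 rad and z of each of start_key_top, square_key_top, round_key_top, small_key_top in the frame of pod above 0.0525 m and linear speed of proud_vial below 0.01 m/s); the robot touches nothing.
It fails at once if the start key pressed (more than 2.5 mm) before the vial is home (not (z of proud_cap in the frame of rack below 0.0875 m) and z of start_key_top in the frame of pod below 0.0515 m).
It fails at once if another key pressed by more than 2 mm (z of any of square_key_top, round_key_top, small_key_top in the frame of pod below 0.052 m).
It fails at once if another vial, the bottle or the beaker touched with more than 2 N (contact force between any of the fingers, the arm and vial1 above 2 N or contact force between any of the fingers, the arm and vial2 above 2 N or contact force between any of the fingers, the arm and vial3 above 2 N or contact force between any of the fingers, the arm and vial4 above 2 N or contact force between any of the fingers, the arm and vial5 above 2 N or contact force between any of the fingers, the arm and spare_vial above 2 N or contact force between any of the fingers, the arm and reagent above 2 N or contact force between any of the fingers, the arm and beaker above 2 N).
It fails at once if the proud vial lifted (cap more than 113 mm above the bench), or another vial or loose thing lifted, tipped or pushed away (z of proud_cap in the frame of rack above 0.113 m or not (distance of each of vial1, vial2, vial3, vial4, vial5 from where it was at the start of the episode below 0.006 m and distance of each of spare_vial, reagent, beaker from where it was at the start of the episode below 0.01 m and angle between each of vial1, vial2, vial3, vial4, vial5, spare_vial, reagent, beaker's own z axis and vertical below 0.15 rad)).
It fails at once if the proud vial pressed with more than 35 N (contact force between any of the fingers, the arm and proud_vial above 35 N).
It also fails if it takes over 45 s, if anything falls off the work surface, if the arm or the gripper's body presses on something with over 40 N, if the wrist force passes 120 N, or if a joint passes its speed limit or range.

## Working session

There is one attempt and no reset: what is moved stays moved. The work goes in short steps, Python scripts to look and compute and a tool call to move; the robot and the scene stay as the last step left them, time stands still between calls to the robot, and variables do not carry over. Pictures are saved under pics/ and viewed, at most 10 in all, crops included, and the job is handed in when it is done.

Besides the shell and the picture viewer there is one more tool, called after "Request:" in YAML: its name, and indented under it one key for each argument. jog_arm: Moves the arm, as the interface text tells. Its arguments: {"type":"object","properties":{"increments":{"type":"array"},"grip":{"type":"number"}},"required":["increments"]}

```bash
mkdir -p pics; python3 - <<'E'
from station import sense, eyes, r
import cv2,numpy as np
s=sense();print(s['tcp_pos'],np.round(s['ee_rot'],3).tolist(),s['time_s'],s['gripper_width'])
for c in('top','scene'):
    im=eyes.capture(c);cv2.imwrite(f'pics/{c}0.png',im)
    k=eyes.get_calibration(c);print(c,np.round(k['camera_matrix'],1).tolist(),np.round(k['R'],3).tolist(),np.round(k['t'],3).tolist())
    P=lambda X:(lambda v:np.round(v[:2]/v[2]).astype(int).tolist())(k['camera_matrix']@(np.array(k['R'])@np.array(X)+np.array(k['t']).ravel()))
    for n in('proud_cap','start_key_top','square_key_top','round_key_top','small_key_top','rack','pod','vial1','spare_vial','reagent'):
        print(n,[(np.round(d['centre'],3).tolist(),round(d['conf'],2),P(d['centre'])) for d in eyes.spot_in(c,n)[:7]])
E
```

```text
[ 0.1719684  -0.60064824  0.40366568] [[-0.961, -0.275, -0.001], [-0.275, 0.961, 0.002], [0.0, 0.002, -1.0]] 0.0 1.0017245752964081
top [[361.2, 0.0, 324.1], [0.0, 361.2, 196.0], [0.0, 0.0, 1.0]] [[0.017, -1.0, -0.015], [-0.986, -0.015, -0.165], [0.165, 0.018, -0.986]] [0.092, 0.523, 0.973]
proud_cap []
start_key_top []
square_key_top [([0.527, 0.301, 0.054], 0.65, [253, 192])]
round_key_top [([0.529, 0.3, 0.053], 0.22, [253, 192])]
small_key_top []
rack [([0.538, -0.221, 0.037], 0.64, [438, 192])]
pod [([0.279, 0.194, 0.039], 0.67, [288, 284]), ([0.298, -0.286, 0.041], 0.67, [466, 280]), ([0.247, 0.453, 0.041], 0.63, [193, 294]), ([0.506, 0.221, 0.042], 0.59, [281, 201])]
vial1 [([0.526, -0.174, 0.084], 0.64, [426, 193]), ([0.552, -0.272, 0.079], 0.61, [461, 185]), ([0.559, -0.224, 0.085], 0.46, [444, 182]), ([0.513, -0.222, 0.081], 0.44, [444, 198])]
spare_vial [([0.541, -0.007, 0.077], 0.59, [364, 188]), ([0.572, -0.182, 0.081], 0.47, [428, 177]), ([0.503, 0.203, 0.055], 0.15, [287, 201])]
reagent [([0.747, -0.005, 0.098], 0.72, [363, 113]), ([0.503, 0.22, 0.046], 0.43, [282, 202]
[... 228 characters left out ...]
top [([0.541, 0.301, 0.054], 0.56, [372, 178])]
square_key_top []
round_key_top []
small_key_top []
rack [([0.566, -0.236, 0.042], 0.8, [247, 313]), ([0.524, 0.211, 0.043], 0.6, [349, 195])]
pod [([0.297, 0.181, 0.042], 0.96, [286, 166]), ([0.263, 0.446, 0.041], 0.94, [331, 120]), ([0.528, 0.209, 0.043], 0.92, [350, 196]), ([0.317, -0.292, 0.039], 0.87, [164, 272])]
vial1 [([0.539, -0.174, 0.069], 0.7, [257, 283]), ([0.575, -0.23, 0.075], 0.69, [249, 307]), ([0.584, -0.188, 0.064], 0.64, [266, 299]), ([0.526, -0.224, 0.076], 0.62, [237, 293]), ([0.563, -0.283, 0.078], 0.52, [228, 320])]
spare_vial [([0.553, -0.013, 0.052], 0.7, [305, 248])]
reagent [([0.773, -0.02, 0.097], 0.93, [373, 289])]
```

View pics/top0.png

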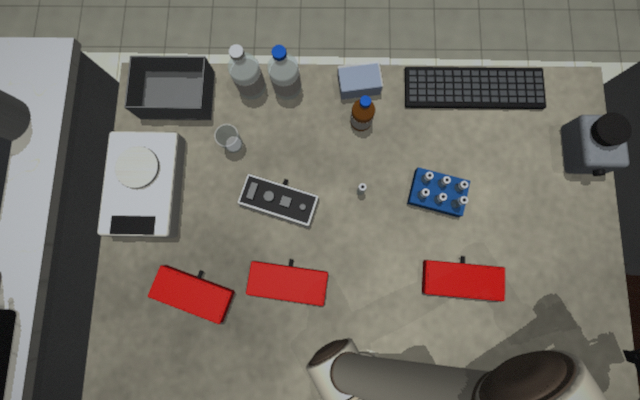

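View pics/scene0.png

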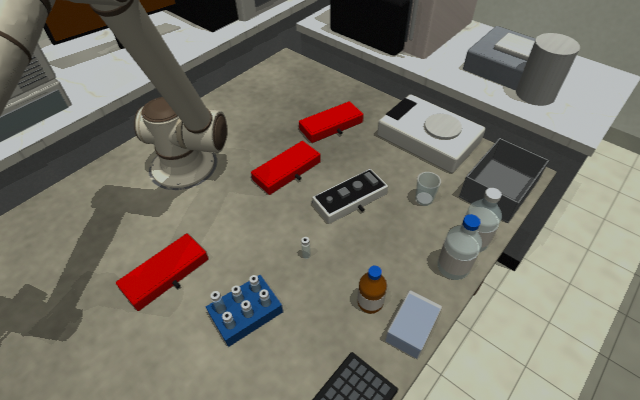

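Top view: the blue rack is at (438,192). The white pod is at (279,200), and three red look-alikes are at (190,293), (287,283) and (463,280). Next I'll enlarge the rack and pod from both cameras.

```bash
python3 - <<'E'
import cv2,numpy as np
t=cv2.imread('pics/top0.png');s=cv2.imread('pics/scene0.png')
z=lambda im,x,y:cv2.resize(im[y:y+70,x:x+95],(400,295),interpolation=cv2.INTER_CUBIC)
cv2.imwrite('pics/c.png',np.vstack([np.hstack([z(t,392,155),z(t,232,165)]),np.hstack([z(s,198,272),z(s,302,155)])]))
E
```

```text
(no output)
```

View pics/c.png

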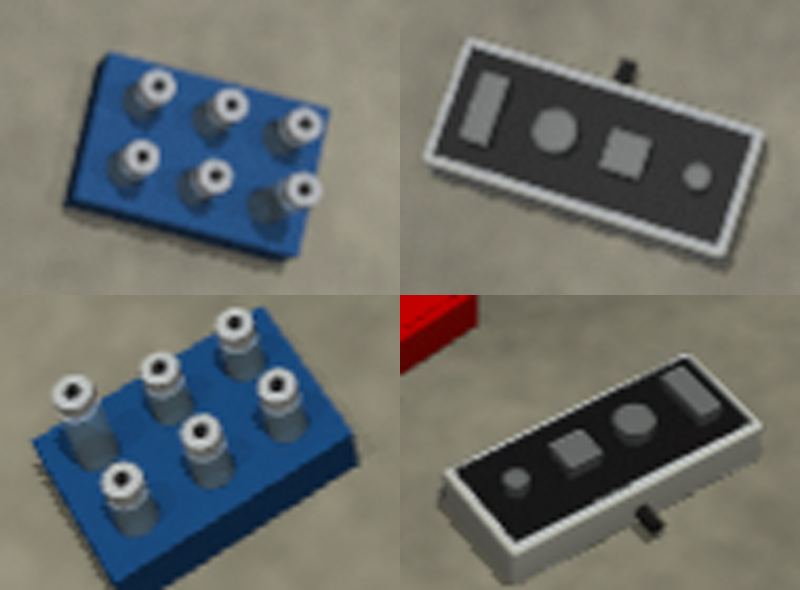

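Crop: the proud vial is the near-right one. It is at top (464,200) and scene (216,296), where it shows the longest glass. Other candidates are the five home caps, such as top (464,185) and (443,197), and the spare vial at (363,188). The start bar is at top (252,190) and scene (371,177), at the end next to the round key. The other keys are round (268,197), square (286,202) and small (303,207).

```bash
cat > fit.py <<'E'
import numpy as np,cv2
from scipy.optimize import least_squares
from station import sense,eyes
K={c:eyes.get_calibration(c) for c in('top','scene')}
def proj(c,X):
    k=K[c];v=(np.array(X)@np.array(k['R']).T+np.array(k['t']).ravel())@np.array(k['camera_matrix']).T
    return v[:,:2]/v[:,2:]
off=lambda p,x,y:np.array(p)*.2375+[x-.4,y-.4]
# order: first vial = proud
rt=off([(303,190),(304,126),(214,177),(232,105),(142,158),(160,87)],392,155)
rs=off([(75,100),(123,187),(162,78),(203,138),(236,33),(279,90)],198,272)
rl=np.array([(-24,-48),(24,-48),(-24,0),(24,0),(-24,48),(24,48)])/1000
pt=off([(85,107),(155,131),(226,153),(297,176)],232,165)
ps=off([(292,95),(234,122),(175,153),(116,184)],302,155)
pl=np.array([(0,75),(0,25),(0,-25),(0,-75)])/1000
def W(p,L,z):
    c,s=np.cos(p[2]),np.sin(p[2]);return np.c_[L@np.array([[c,s],[-s,c]])+p[:2],z]
def fit(L,zf,a,b,p0):
    f=lambda p:np.r_[(proj('top',W(p,L,zf(p)))-a).ravel(),(proj('scene',W(p,L,zf(p)))-b).ravel()]
    q=least_squares(f,p0,loss='soft_l1');print(np.round(q.x,4),'res',np.round(np.abs(f(q.x)).max(),2));return np.round(W(q.x,L,zf(q.x)),4)
R=fit(rl,lambda p:np.r_[p[3],[.085]*5],rt,rs,[.54,-.22,-.2,.107])
P=fit(pl,lambda p:np.full(4,.054),pt,ps,[.51,.22,-.2])
print(R,P)
E
python3 fit.py
```

```text
[ 0.5427 -0.2264 -0.2527  0.1042] res 1.64
[ 0.5121  0.2316 -0.2966] res 0.83
[[ 0.5074 -0.2668  0.1042]
 [ 0.5539 -0.2788  0.085 ]
 [ 0.5194 -0.2204  0.085 ]
 [ 0.5659 -0.2324  0.085 ]
 [ 0.5314 -0.1739  0.085 ]
 [ 0.5779 -0.1859  0.085 ]] [[0.534  0.3033 0.054 ]
 [0.5194 0.2555 0.054 ]
 [0.5048 0.2077 0.054 ]
 [0.4902 0.1599 0.054 ]]
```

Request:
jog_arm:
  grip: 0
  increments:
    - [-1,0.55,0,0]
    - [-1,0.55,0,0]
    - [-1,0.55,0,0]
    - [-1,0.55,0,0]
    - [-1,0.55,0,0]
    - [-1,0.55,0,0]
    - [-1,0.55,0,0]
    - [-1,0.55,0,0]
    - [-1,0.55,0,0]
    - [-1,0.55,0,0]

```text
time_s: 2.1
tcp_pos: [0.3346, -0.4393, 0.4049]
ee_rot: [[-0.961, -0.275, 0.0], [-0.275, 0.961, -0.0], [-0.0, -0.0, -1.0]]
wrist_force: [-0.0, -0.7, -0.3]
gripper_width: 0.175
gripper_force: 0.0
```

Request:
jog_arm:
  increments:
    - [-1,0.55,0,0]
    - [-1,0.55,0,0]
    - [-1,0.55,0,0]
    - [-1,0.55,0,0]
    - [-1,0.55,0,0]
    - [-1,0.55,0,0]
    - [-1,0.55,0,0]
    - [-1,0.55,0,0]
    - [-0.5,0.3,0,0]
    - [-0.5,0.3,0,0]

```text
time_s: 3.1
tcp_pos: [0.4799, -0.2939, 0.4047]
ee_rot: [[-0.961, -0.275, -0.0], [-0.275, 0.961, 0.0], [0.0, 0.0, -1.0]]
wrist_force: [0.0, -0.3, 0.7]
gripper_width: 0.007
gripper_force: 0.0
```

Request:
jog_arm:
  increments:
    - [-0.5,0.3,0.5,0]
    - [-0.5,0.3,0.5,0]
    - [-0.5,0.3,0.5,0]
    - [0,0,0.5,0]
    - [0,0,0.5,0]
    - [0,0,0.5,0]
    - [0,0,0,0]
    - [0,0,0,0]

```text
time_s: 3.9
tcp_pos: [0.5033, -0.2691, 0.3446]
ee_rot: [[-0.961, -0.275, -0.0], [-0.275, 0.961, -0.0], [0.0, -0.0, -1.0]]
wrist_force: [-0.5, 0.1, -0.1]
gripper_width: 0.006
gripper_force: 0.0
```

Request:
jog_arm:
  increments:
    - [-0.23,0.05,0.5,0]
    - [0,0,0.5,0]
    - [0,0,0.5,0]
    - [0,0,0.5,0]
    - [0,0,0,0]
    - [0,0,0,0]

```text
time_s: 4.5
tcp_pos: [0.5076, -0.2666, 0.3044]
ee_rot: [[-0.961, -0.275, -0.001], [-0.275, 0.961, -0.0], [0.001, 0.0, -1.0]]
wrist_force: [0.6, -1.5, -0.2]
gripper_width: 0.003
gripper_force: 0.0
```

```bash
python3 - <<'E'
from station import sense, eyes
import cv2,numpy as np
z=lambda im,x,y:cv2.resize(im[y:y+110,x:x+100],(400,440),interpolation=cv2.INTER_CUBIC)
cv2.imwrite('pics/c2.png',np.hstack([z(eyes.capture('top'),400,130),z(eyes.capture('scene'),185,235)]))
E
```

```text
(no output)
```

View pics/c2.png

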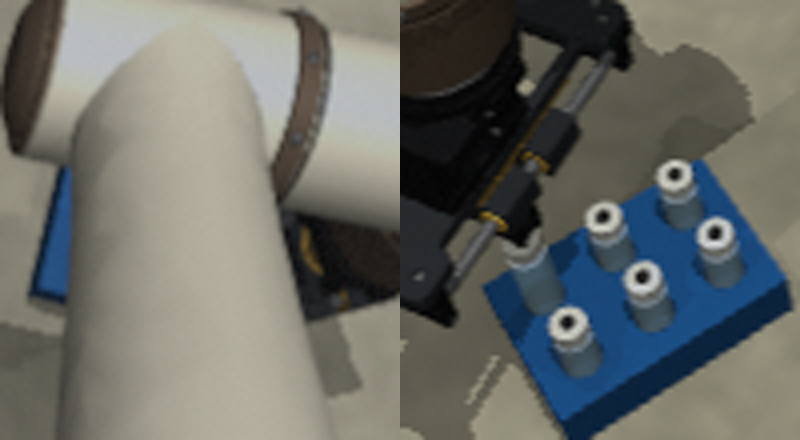

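The scene picture shows the closed fingertips just above the proud cap at crop (525,235), clear of its neighbours. I'll press slowly.

Request:
jog_arm:
  increments:
    - [0,0,0.2,0]
    - [0,0,0.2,0]
    - [0,0,0.2,0]
    - [0,0,0.1,0]
    - [0,0,0.1,0]
    - [0,0,0.1,0]
    - [0,0,0.1,0]
    - [0,0,0.1,0]
    - [0,0,0,0]

```text
time_s: 5.5
tcp_pos: [0.5076, -0.2666, 0.2824]
ee_rot: [[-0.961, -0.275, -0.0], [-0.275, 0.961, 0.0], [0.0, 0.0, -1.0]]
wrist_force: [-0.3, -0.1, 2.1]
gripper_width: 0.01
gripper_force: 0.9
```

Request:
jog_arm:
  increments:
    - [0,0,0.1,0]
    - [0,0,0.1,0]
    - [0,0,0.1,0]
    - [0,0,0,0]

```text
time_s: 5.9
tcp_pos: [0.5076, -0.2666, 0.2763]
ee_rot: [[-0.961, -0.275, -0.0], [-0.275, 0.961, 0.0], [0.0, 0.0, -1.0]]
wrist_force: [-0.6, -0.1, 1.7]
gripper_width: 0.005
gripper_force: 0.7
```

Request:
jog_arm:
  increments:
    - [0,0,0.1,0]
    - [0,0,0.1,0]
    - [0,0,0.1,0]
    - [0,0,0.05,0]
    - [0,0,0,0]

```text
time_s: 6.4
tcp_pos: [0.5076, -0.2666, 0.2694]
ee_rot: [[-0.961, -0.275, -0.0], [-0.275, 0.961, 0.0], [0.0, 0.0, -1.0]]
wrist_force: [-0.5, -0.0, 1.6]
gripper_width: 0.003
gripper_force: 0.9
```

Request:
jog_arm:
  increments:
    - [0,0,0.05,0]
    - [0,0,0,0]

```text
time_s: 6.6
tcp_pos: [0.5076, -0.2666, 0.2686]
ee_rot: [[-0.961, -0.275, -0.0], [-0.275, 0.961, 0.0], [0.0, 0.0, -1.0]]
wrist_force: [-0.4, -0.1, 2.9]
gripper_width: 0.004
gripper_force: 1.2
```

Request:
jog_arm:
  increments:
    - [0,0,0.04,0]
    - [0,0,0,0]

```text
time_s: 6.8
tcp_pos: [0.5076, -0.2666, 0.2679]
ee_rot: [[-0.961, -0.275, 0.0], [-0.275, 0.961, 0.0], [-0.0, -0.0, -1.0]]
wrist_force: [-0.2, 0.4, 2.8]
gripper_width: -0.0
gripper_force: 1.5
```

Request:
jog_arm:
  increments:
    - [0,0,0.04,0]
    - [0,0,0,0]

```text
time_s: 7.0
tcp_pos: [0.5076, -0.2666, 0.2676]
ee_rot: [[-0.961, -0.275, 0.0], [-0.275, 0.961, -0.0], [-0.0, -0.0, -1.0]]
wrist_force: [-2.0, 1.0, 5.9]
gripper_width: 0.005
gripper_force: 2.8
```

Request:
jog_arm:
  increments:
    - [0,0,0.03,0]
    - [0,0,0,0]
    - [0,0,0,0]

```text
time_s: 7.3
tcp_pos: [0.5076, -0.2666, 0.2676]
ee_rot: [[-0.961, -0.276, 0.0], [-0.276, 0.961, -0.0], [-0.0, -0.001, -1.0]]
wrist_force: [-1.8, 0.3, 8.4]
gripper_width: 0.006
gripper_force: 4.2
```

Request:
jog_arm:
  increments:
    - [0,0,-0.2,0]
    - [0,0,-0.5,0]
    - [0,0,-1,0]
    - [0,0,-1,0]
    - [0,0,-1,0]
    - [0,0,-1,0]
    - [0,0,-1,0]
    - [-0.17,0.5,0,0]
    - [-0.34,1,0,0]
    - [-0.34,1,0,0]

```text
time_s: 8.3
tcp_pos: [0.5098, -0.213, 0.3798]
ee_rot: [[-0.962, -0.274, -0.001], [-0.274, 0.962, 0.001], [0.001, 0.001, -1.0]]
wrist_force: [-0.4, -0.1, -0.3]
gripper_width: 0.008
gripper_force: 0.0
```

Request:
jog_arm:
  increments:
    - [-0.34,1,0,0]
    - [-0.34,1,0,0]
    - [-0.34,1,0,0]
    - [-0.34,1,0,0]
    - [-0.34,1,0,0]
    - [-0.34,1,0,0]
    - [-0.34,1,0,0]
    - [-0.34,1,0,0]
    - [-0.34,1,0,0]
    - [-0.34,1,0,0]

```text
time_s: 9.3
tcp_pos: [0.52, -0.0016, 0.3797]
ee_rot: [[-0.961, -0.275, -0.001], [-0.275, 0.961, 0.0], [0.001, 0.0, -1.0]]
wrist_force: [-0.4, -0.1, -0.4]
gripper_width: 0.006
gripper_force: 0.0
```

Request:
jog_arm:
  increments:
    - [-0.34,1,0,0]
    - [-0.34,1,0,0]
    - [-0.34,1,0,0]
    - [-0.34,1,0,0]
    - [-0.34,1,0,0]
    - [-0.34,1,0,0]
    - [-0.34,1,0,0]
    - [-0.34,1,0,0]
    - [-0.34,1,0,0]
    - [0,0,0,0]

```text
time_s: 10.3
tcp_pos: [0.5295, 0.1892, 0.3795]
ee_rot: [[-0.961, -0.278, -0.001], [-0.278, 0.961, -0.0], [0.001, 0.0, -1.0]]
wrist_force: [-0.0, -0.4, 0.0]
gripper_width: 0.008
gripper_force: 0.0
```

```bash
python3 - <<'E'
from station import sense, eyes
import cv2,numpy as np
s=sense();p=s['tcp_pos'];print(p,s['wrist_force'])
d=np.array([.534,.3033,p[2]])-p;print(d@np.array(s['ee_rot'])/.02)
z=lambda im,x,y:cv2.resize(im[y:y+110,x:x+100],(400,440),interpolation=cv2.INTER_CUBIC)
cv2.imwrite('pics/c3.png',np.hstack([z(eyes.capture('top'),400,130),z(eyes.capture('scene'),185,235)]))
E
```

```text
[0.52952032 0.1892061  0.37954481] [-0.03672258 -0.37055361  0.00897702]
[-1.79915179e+00  5.41818848e+00 -9.03222036e-04]
```

View pics/c3.png

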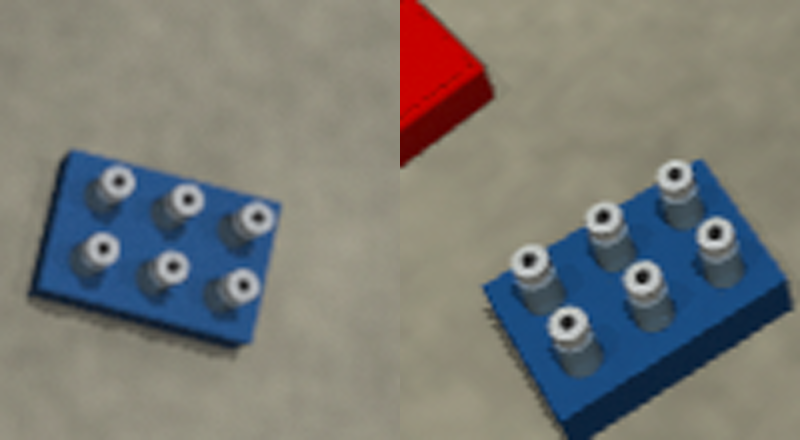

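The picture shows all six caps level. The proud one is now at crop (530,262), in line with its row. Next is the start key.

Request:
jog_arm:
  increments:
    - [-0.34,1,0,0]
    - [-0.34,1,0,0]
    - [-0.34,1,0,0]
    - [-0.34,1,0,0]
    - [-0.34,1,0,0]
    - [-0.1,0.42,0,0]
    - [0,0,0.5,0]
    - [0,0,1,0]
    - [0,0,1,0]
    - [0,0,0,0]

```text
time_s: 11.4
tcp_pos: [0.5337, 0.2999, 0.3268]
ee_rot: [[-0.962, -0.274, -0.006], [-0.274, 0.962, -0.005], [0.007, -0.003, -1.0]]
wrist_force: [-0.1, -0.1, -0.1]
gripper_width: 0.006
gripper_force: 0.0
```

Request:
jog_arm:
  increments:
    - [0,0,1,0]
    - [0,0,0.8,0]
    - [0,0,0.6,0]
    - [0,0,0.3,0]
    - [0,0,0,0]
    - [0,0,0,0]

```text
time_s: 12.0
tcp_pos: [0.5349, 0.3013, 0.2773]
ee_rot: [[-0.961, -0.275, 0.001], [-0.275, 0.961, 0.001], [-0.001, 0.0, -1.0]]
wrist_force: [0.2, 0.8, 0.3]
gripper_width: 0.003
gripper_force: 0.0
```

```bash
python3 - <<'E'
from station import sense, eyes
import cv2,numpy as np
s=sense();p=s['tcp_pos'];print(p,s['wrist_force'])
d=np.array([.534,.3033,p[2]])-p;print(d@np.array(s['ee_rot'])/.02)
z=lambda im,x,y:cv2.resize(im[y:y+110,x:x+100],(400,440),interpolation=cv2.INTER_CUBIC)
cv2.imwrite('pics/c4.png',np.hstack([z(eyes.capture('top'),230,140),z(eyes.capture('scene'),305,120)]))
E
```

```text
[0.53487743 0.30126941 0.27730684] [0.15729737 0.76681104 0.33819503]
[1.42207974e-02 1.09684815e-01 9.52497437e-06]
```

View pics/c4.png

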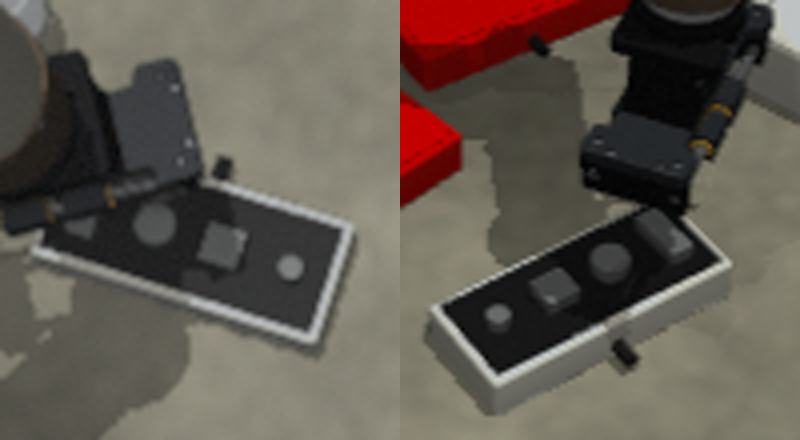

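The picture shows the fingertips above the bar key, which is at scene crop (665,232), with the other keys clear. Moving down.

Request:
jog_arm:
  increments:
    - [0,0.1,0.5,0]
    - [0,0,0.5,0]
    - [0,0,0.4,0]
    - [0,0,0.3,0]
    - [0,0,0.1,0]
    - [0,0,0.1,0]
    - [0,0,0,0]

```text
time_s: 12.8
tcp_pos: [0.5341, 0.3031, 0.2384]
ee_rot: [[-0.961, -0.275, -0.0], [-0.275, 0.961, -0.0], [0.0, -0.0, -1.0]]
wrist_force: [-1.1, 0.1, 0.3]
gripper_width: 0.006
gripper_force: 0.0
```

Request:
jog_arm:
  increments:
    - [0,0,0.1,0]
    - [0,0,0.1,0]
    - [0,0,0,0]

```text
time_s: 13.1
tcp_pos: [0.5342, 0.3033, 0.235]
ee_rot: [[-0.961, -0.275, 0.001], [-0.275, 0.961, 0.001], [-0.001, 0.0, -1.0]]
wrist_force: [-0.1, 0.7, 1.8]
gripper_width: 0.006
gripper_force: 1.1
```

Contact at a tip height of about 0.053. Continuing to the stop at 0.049.

Request:
jog_arm:
  increments:
    - [0,0,0.05,0]
    - [0,0,0.05,0]
    - [0,0,0.05,0]
    - [0,0,0,0]

```text
time_s: 13.5
tcp_pos: [0.5342, 0.3033, 0.2319]
ee_rot: [[-0.961, -0.275, 0.001], [-0.275, 0.961, 0.001], [-0.001, 0.0, -1.0]]
wrist_force: [0.2, 0.4, 3.6]
gripper_width: 0.005
gripper_force: 2.0
```

Request:
jog_arm:
  increments:
    - [0,0,0.04,0]
    - [0,0,0,0]
    - [0,0,0,0]

```text
time_s: 13.8
tcp_pos: [0.5342, 0.3033, 0.2316]
ee_rot: [[-0.961, -0.276, 0.001], [-0.276, 0.961, 0.001], [-0.001, 0.0, -1.0]]
wrist_force: [-0.8, -0.2, 6.9]
gripper_width: 0.008
gripper_force: 3.3
```

The force is 6.9 N, above the 4.2 N that means fully down, and travel has stopped at 0.0496. With the same 0.6 mm offset seen on the vial, that is the stop. Releasing.

Request:
jog_arm:
  increments:
    - [0,0,-0.1,0]
    - [0,0,-0.2,0]
    - [0,0,-0.5,0]
    - [0,0,-1,0]
    - [0,0,-1,0]
    - [0,0,-1,0]
    - [0,0,-1,0]
    - [0,0,-1,0]
    - [0,0,0,0]
    - [0,0,0,0]

```text
time_s: 14.8
tcp_pos: [0.5336, 0.3028, 0.3464]
ee_rot: [[-0.962, -0.275, -0.001], [-0.275, 0.962, -0.0], [0.001, 0.0, -1.0]]
wrist_force: [0.3, 0.6, -0.1]
gripper_width: 0.005
gripper_force: 0.0
```

```bash
python3 - <<'E'
from station import sense, eyes
import cv2,numpy as np
z=lambda im,x,y:cv2.resize(im[y:y+110,x:x+100],(400,440),interpolation=cv2.INTER_CUBIC)
i=eyes.capture('scene')
cv2.imwrite('pics/c5.png',np.hstack([z(i,185,235),z(i,305,120)]))
E
```

```text
(no output)
```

View pics/c5.png

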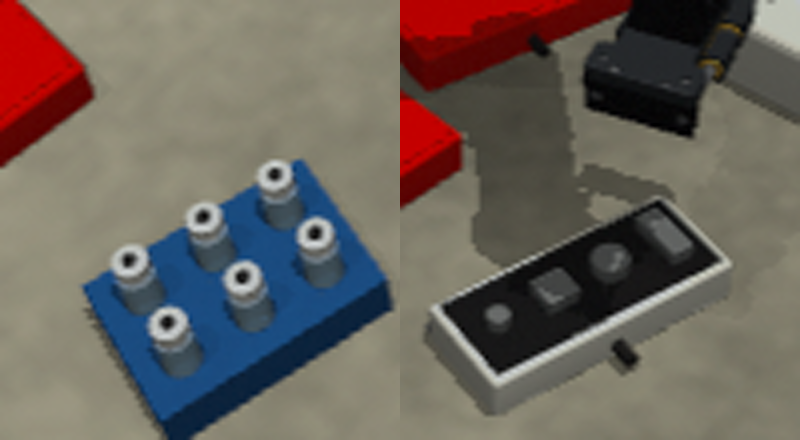

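The picture shows six level vials and all four keys up, with the bar at crop (665,235). The arm is clear.

```bash
python3 -c "
from station import r
print(r.finish_job())"
```

```text
the job is handed in; nothing more can be done
None
```

I pressed the proud vial home, level with the other five, then pressed the start key to its stop and let it come back up; the job is handed in, with no verdict returned.

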